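# Tap a seized plug loose from a sample vessel

## Task

The plug is seized in the mouth of the bolted-down steel sample vessel. Take the mallet from the blue mat and, with light taps on the left and right sides of the plug's steel block in turn, walk the plug up until both its sides are fully raised, the red band showing all round; touch the plug with nothing but the mallet. Then lay the mallet flat back on the mat, leaving the bottles and the dishes near the vessel where they are.

Things in the scene. Friction and masses are not known exactly. Their poses are not given: they have to be found in the camera images.
- vessel: squat steel sample vessel, 82 mm across, 50 mm high, on a bolted 130 x 110 x 8 mm aluminium plate; fixed. Origin under its centre at bench height, z up; y is the left-right direction in which the plug rocks (+y = left), x points away from the robot.
- rim (a point): centre of the vessel's mouth, 50 mm above the bench; axes as the vessel's. The plug's striking block is 36 mm along x, 24 mm along y, 26 mm high, its centre 52 mm above the rim when seated and at the rim's x; its post is clamped up to 8 mm left or right of the plug's axis, differently each time, so find the block's sides by touch or sight.
- plug: the seized plug: 35 mm across, red below, white collar on top, carrying an upright steel post with a striking block (top pin 68 mm above the rim). Origin at its left pivot, 18 mm left of its axis, 13 mm below the rim when seated. A spring under it (28 N a side) is held back by friction (36 N a side); pulling it up takes over 16 N. More than 25 N on it damages it.
- edge_left (a point): point on the plug 18 mm left (+y) of its axis, at rim height when seated; its height over the rim is how far the left side is up (0 to 10 mm, a stop). 5 to 10 N on the block's left side (towards -y) raises this edge for good while the other stays, until the plug jams, tipped 0.08 rad: the block gives 5 mm from level, 10 mm from the opposite tip, then is stiff. Four to six taps in turn.
- edge_right (a point): the same on the right (-y) side: raised by pushing the block from the right (towards +y).
- mallet: small mallet, 0.25 kg: head a 40 mm thick orange cylinder, 70 mm long along the mallet's y, flat white faces at both ends (35 mm either side of the handle line); square wooden handle 20 x 20 mm from the head along -x, ending 162 mm from the head's centre in a block 34 mm wide, 40 mm high, so it lies level. Origin under the head's centre, on its underside; z up.
- mallet_head (a point): centre of the mallet's head, 20 mm above its underside.
- mallet_grip (a point): place to grip the handle, on its axis, 60 mm behind the head's centre, 20 mm above the underside.
- mallet_end (a point): point on the handle's axis 150 mm behind the head's centre, inside the end block.
- mat: blue mat, 240 (x) x 160 (y) x 4 mm, fixed; origin under its centre. The mallet lies on it with its head towards +x.
- white_bottle: white bottle with blue cap, 60 mm across, 120 mm high, standing behind the vessel; origin under its centre. Leave alone.
- dish: two stacked culture dishes, 59 mm across, 30 mm high, beside the vessel; origin under them. Leave alone.
- dropper: small white bottle with blue cap, 36 mm across, 75 mm high, behind and left of the vessel; origin under it. Leave alone.
Things that resemble listed ones, but are neither listed nor needed, are in the scene too. Several things look just like the vessel: the one meant starts farthest from the robot's base.

How it is judged (in metres and radians):
On the way, in this order (a step that is already met when the one before it is completed fails the run):
1. the mallet has been lifted off the mat (z of mallet_head in the frame of mat above 0.06 m), for 0.2 s.
2. the plug has begun to move: one side has come up by 1.5 mm (z of any of edge_left, edge_right in the frame of rim above 0.0015 m), for 0.1 s.
3. both sides of the plug have come up by at least 7.5 mm (z of each of edge_left, edge_right in the frame of rim above 0.0075 m), for 0.2 s.
At the end, for the whole second after the job is handed in: Both sides of the plug are at least 7.5 mm up out of the vessel (10 mm is the stop); the mallet lies flat and still on the mat, released, the centre of its head and its handle's end block (the point 150 mm behind the head) both over the mat (all of step 3 and z of each of mallet_head, mallet_end in the frame of mat below 0.03 m and x of mallet_head in the frame of mat between -0.12 and 0.12 m and y of mallet_head in the frame of mat between -0.08 and 0.08 m and x of mallet_end in the frame of mat between -0.12 and 0.12 m and y of mallet_end in the frame of mat between -0.08 and 0.08 m and angle between mallet's own z axis and vertical below 0.15 rad and linear speed of mallet below 0.02 m/s); the robot touches nothing.
It fails at once if the plug is struck or pressed with more than 25 N (contact force between anything else and plug above 25 N).
It fails at once if the gripper or the arm touches the plug (contact force between any of the fingers, the arm and plug above 0.5 N).
It fails at once if a bottle or the dishes near the vessel are moved by more than 20 mm or tipped (distance of any of white_bottle, dish, dropper from where it was at the start of the episode above 0.02 m or angle between any of white_bottle, dish, dropper's own z axis and vertical above 0.5 rad).
It also fails if it takes over 67 s, if anything falls off the work surface, if the arm or the gripper's body presses on something with over 40 N, if the wrist force passes 120 N, or if a joint passes its speed limit or range.

## Robot

A 6-joint arm with a two-finger parallel gripper is mounted at the origin on a cart in front of the work surface, level with it; the furniture and walls round the work are solid. World frame = base frame: x ahead of the robot, y to its left, z up, the work surface at z = 0. Lengths are in mm, angles in rad, forces in N, time in s.
With the tool pointing down it reaches from about 375 to 925 mm from the base axis. Payload 5.7 kg.
Tool frame: the origin (TCP) lies midway between the tips of the shut fingers; the grasp point (between the pads) lies 19 mm behind it (arm.grip_point_offset is the distance from the TCP to the grasp point, in mm); z points along the fingers, y is the line along which they close (so a half turn about z gives the same grasp; the last joint's range is limited). The gripper opens to 88 mm and grips with 3 to 60 N. Pads are 20 mm wide; open, the fingers measure 115 mm over their backs; the gripper's body (75 mm by 178 mm) begins 61 mm behind the grasp point.
Start: joints at [1.105, 0.359, 1.51, -0, 1.272, -0.115], TCP at [206.18, 563.429, 222.623] pointing down, gripper open.
Joint ranges: [-2.97, 2.97], [-1.01, 2.36], [0.21, 2.38], [-0.96, 4.11], [0.2, 2.71], [-2.98, 2.98]. Speed limits (rad/s): [2.39, 2.39, 3.14, 3.14, 3.14, 3.14].

## Interface

Orientations are given as a unit quaternion [x, y, z, w].
In Python, from plant import status, cams, arm gives the robot as it stands. The module is installed in compiled form; this text tells all that it offers.
- The arm moves only by the tool step_arm, never from a script. Its argument "moves" is text: rows parted by semicolons, each of 7 numbers parted by spaces: the turn, a rotation vector about the tool's x, y, z in degrees, then the shift along the tool's x, y, z in m, then the closure, from 0 (fully open) to 1 (shut). In form: wx wy wz x y z claw; .... A call has 1 to 8 rows; each row shifts and turns the commanded pose from where the row before left it, along the tool's axes as they then stand; what a row does not reach is not made up. A row lasts 1/12 s, in which the tool goes at most 41.7 mm and 7.16 degrees, less where a joint would pass 70% of its speed; a pose out of reach is approached as far as the arm can. A call is refused whole if a number of a shift passes 0.0417 or a number of a turn 7.16, either way. A call with a gripper value outside its range is refused whole. The fingers move at their own pace and stop on an object; the grip force is fixed at half the most. Time passes only in rows, so rows that do not move let the fingers close. It gives the time, the measured TCP pose, the force, the opening and the grip force at its end, in the units of the state.
- status.get_obs(): the state, without advancing time (a new reading comes with each control period).
- cams.camera(name): name is "scene" or "top" or "wrist"; returns a dict with "pixels" (480x640x3 uint8, red, green, blue), "camera_matrix" (3x3 intrinsics, pixels), "eye" and "attitude" of the camera in the world. Camera axes: x right, y down, z forward; pixel columns grow to the right and rows downward; lengths in mm; the calibration is good to about 2 mm. A picture is of the moment at which its call begins. There is no depth.
- arm.hand_in(): hands the job in; it is judged then, once.
The state is a dict: "clock": time; "qpos": joint angles; "qvel": joint speeds; "effort": joint torques, N m; "tcp_pos": TCP position; "ee_rot": TCP orientation; "contact_force": force on the tool from outside, world axes, zero at the start; "moment": the same for the moment, N m; "grip_width": finger opening in mm; "gripper_force": force on a finger pad.
Only numpy, scipy, OpenCV 4.12 (cv2) and the standard library are available. Lean on these libraries where they do the work, as an engineer would, in place of code of your own. Each camera call takes 0.05 s, during which the arm holds its last target. There are 200 camera calls.

## Working session

There is one attempt and no reset: what is moved stays moved. The work goes in short steps, Python scripts to look and compute and a tool call to move; the robot and the scene stay as the last step left them, time stands still between calls to the robot, and variables do not carry over. Pictures are saved under pics/ and viewed, at most 10 in all, crops included, and the job is handed in when it is done.

Besides the shell and the picture viewer there is one more tool, called as name(argument=value, ...) on one line, values as JSON. step_arm: Moves the arm, as the interface text tells. Its arguments: {"type":"object","properties":{"moves":{"type":"string"}},"required":["moves"]}

```bash
mkdir -p pics; cat > h.py <<'E'
import numpy as np, cv2
from scipy.spatial.transform import Rotation as R
from plant import status, cams, arm
def snap(n,f):
    c=cams.camera(n); cv2.imwrite('pics/'+f,c['pixels'][:,:,::-1]); np.savez('pics/'+f+'.npz',**{k:np.array(v) for k,v in c.items()}); return c
def load(f): return np.load('pics/'+f+'.npz')
def rot(c):
    a=np.array(c['attitude'],float); return a if a.shape==(3,3) else R.from_quat(a).as_matrix()
def ray(c,u,v):
    d=rot(c)@np.linalg.inv(c['camera_matrix'])@[u,v,1]; return np.array(c['eye'],float),d/np.linalg.norm(d)
def onz(c,u,v,z):
    e,d=ray(c,u,v); return e+d*(z-e[2])/d[2]
def proj(c,p):
    q=np.array(c['camera_matrix'])@rot(c).T@(np.array(p,float)-c['eye']); return q[:2]/q[2]
def tri(*obs):
    A=0;b=0
    for c,u,v in obs:
        e,d=ray(c,u,v); P=np.eye(3)-np.outer(d,d); A=A+P; b=b+P@e
    return np.linalg.solve(A,b)
E
python3 - <<'E'
from h import *
for n in('scene','top'):
    c=snap(n,n+'0.png'); print(n,c['eye'],c['attitude'],c['camera_matrix'])
print(status.get_obs())
E
```

```text
scene [   92.80618754 -1014.70303737   514.65632427] [ 0.81092995 -0.19783563  0.13209237 -0.5346076 ] [[623.9541585    0.         321.78165091]
 [  0.         623.9541585  245.89731871]
 [  0.           0.           1.        ]]
top [ 396.64700497  -38.64358472 1266.97951752] [ 0.71287321 -0.69774524  0.0504472  -0.04917767] [[604.74038002   0.         320.35668138]
 [  0.         604.74038002 244.97384877]
 [  0.           0.           1.        ]]
{'clock': 0.1, 'qpos': array([ 1.10489308e+00,  3.59454109e-01,  1.51131993e+00,  1.67563686e-05,
        1.27251748e+00, -1.15085425e-01]), 'qvel': array([ 0.00127697, -0.00191977, -0.00155051, -0.00013871,  0.00121409,
       -0.00115444]), 'effort': array([-3.53219266e-04, -5.16361034e+01, -2.71405578e+01,  6.76370412e-02,
        2.77950283e-02,  6.07000317e-08]), 'tcp_pos': array([205.90809961, 562.89152014, 221.88270957]), 'ee_rot': array([ 1.74513154e-01,  9.84654476e-01, -8.11550130e-04, -2.50970149e-04]), 'contact_force': array([1.11918512, 0.00145287, 0.52214153]), 'moment': array([-0.01323109, -0.00649643,  0.0099206 ]), 'gripper_force': 0.0, 'grip_width': 87.62511828374402}
```

View pics/scene0.png

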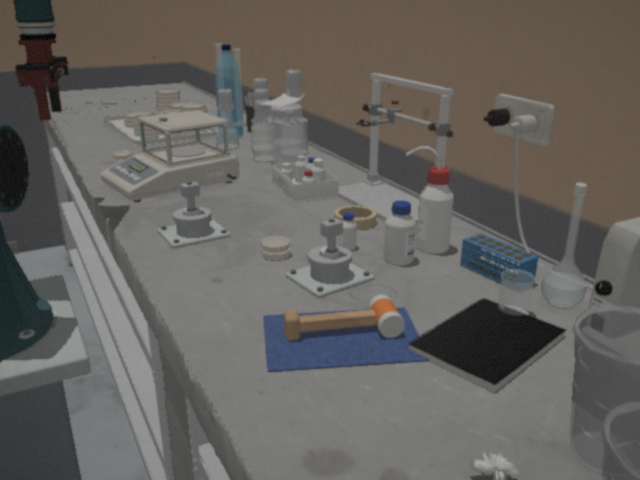

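View pics/top0.png

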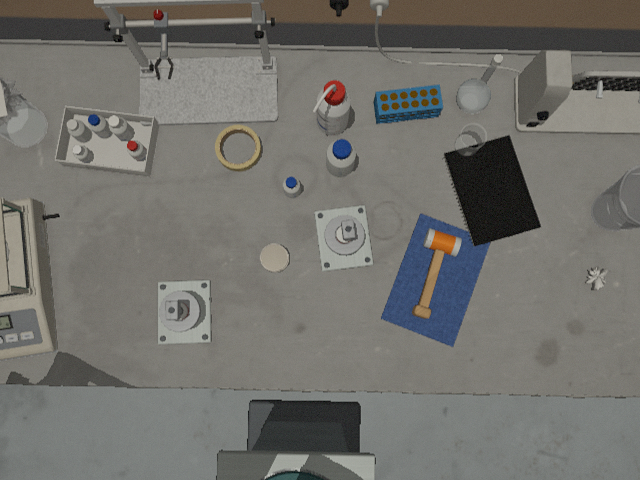

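Both views show the scene: the mallet lies on the blue mat (top image, head at (443,242), end at (423,312)). The farther vessel stands at (343,236), with the dishes at (274,257), the dropper at (291,186) and the white bottle at (341,155). A clear glass ring at (387,218) lies between mat and vessel.

```bash
python3 - <<'E'
from h import *
cs=[load('top0.png'),load('scene0.png')]
def comp(m):
    n,l,s,ce=cv2.connectedComponentsWithStats(m.astype(np.uint8)); i=1+np.argmax(s[1:,4]); return l==i,s[i],ce[i]
res={}
for k,c in zip(('top','scene'),cs):
    h=cv2.cvtColor(c['pixels'],cv2.COLOR_RGB2HSV).astype(int); H,S,V=h[...,0],h[...,1],h[...,2]
    roi=np.zeros(H.shape,bool)
    if k=='top': roi[200:360,370:500]=1
    else: roi[280:380,250:440]=1
    mat=comp(roi&(H>100)&(H<130)&(S>90)); ora=comp(roi&(H<15)&(S>190)&(V>120)); wood=comp(roi&(H>5)&(H<25)&(S>60)&(S<190))
    for n,m in(('mat',mat),('orange',ora),('wood',wood)):
        ys,xs=np.nonzero(m[0]); rr=cv2.minAreaRect(np.c_[xs,ys].astype(np.float32)); print(k,n,m[1],m[2],rr); res[k,n]=(m[2],rr)
    if k=='top':
        pts=cv2.boxPoints(res['top','mat'][1]); print([onz(c,*p,4).round(0) for p in pts], 'mat ctr',onz(c,*res['top','mat'][1][0],4))
        for n in('orange','wood'):
            print(n,[onz(c,*p,24).round(0) for p in cv2.boxPoints(res['top',n][1])],onz(c,*res[k,n][0],30 ))
print('head tri',tri(*[(c,*res[k,'orange'][0]) for k,c in zip(('top','scene'),cs)]))
c=cs[0];print('vessel top~',onz(c,343,238,50),'dish',onz(c,274,257,30),'ring',onz(c,387,218,0),'bottle',onz(c,341,149,120),'dropper',onz(c,291,183,75))
for k,c,(x0,x1,y0,y1) in(('t',cs[0],(300,420,190,285)),('s',cs[1],(280,400,200,300))):
    pass
a=cv2.resize(cs[0]['pixels'][195:285,305,None] if 0 else cs[0]['pixels'][195:285,300:420],None,fx=5,fy=5,interpolation=2)
cv2.imwrite('pics/a.png',a[:,:,::-1])
E
```

```text
top mat [ 381  214  109  132 6815] [435.05854732 283.52516508] ((436.08905029296875, 279.59588623046875), (77.1301040649414, 112.94469451904297), 20.556045532226562)
top orange [430 231  25  23 297] [442.58249158 241.7003367 ] ((442.6548156738281, 242.20462036132812), (21.29683494567871, 18.015810012817383), 17.35402488708496)
top wood [412 249  33  69 816] [428.86642157 285.41053922] ((430.75006103515625, 283.25), (18.024978637695312, 70.20255279541016), 18.43494987487793)
[array([ 424., -166.,    4.]), array([ 649., -249.,    4.]), array([ 594., -402.,    4.]), array([ 371., -316.,    4.])] mat ctr [ 507.99560703 -282.81510189    4.        ]
orange [array([ 572., -266.,   24.]), array([ 609., -278.,   24.]), array([ 596., -320.,   24.]), array([ 560., -308.,   24.])] [ 584.57190991 -291.67552725   30.        ]
wood [array([ 435., -227.,   24.]), array([ 574., -274.,   24.]), array([ 563., -309.,   24.]), array([ 424., -262.,   24.])] [ 493.45162385 -262.92435374   30.        ]Traceback (most recent call last):
  File "<stdin>", line 11, in <module>
  File "<stdin>", line 4, in comp
    return _wrapfunc(a, 'argmax', axis=axis, out=out, **kwds)
    return bound(*args, **kwds)
ValueError: attempt to get argmax of an empty sequence
```

```bash
python3 - <<'E'
from h import *
t,s=load('top0.png'),load('scene0.png')
h=cv2.cvtColor(s['pixels'],cv2.COLOR_RGB2HSV).astype(int)
print(h[308,382],h[322,340],h[350,300])
roi=np.zeros(h.shape[:2],bool); roi[285:345,365:410]=1
m=roi&(h[...,0]<14)&(h[...,1]>150)
ys,xs=np.nonzero(m); print(len(xs),xs.mean(),ys.mean(),np.ptp(xs),np.ptp(ys))
# head in scene: orange front + white face; orange centroid
print('head tri',tri((t,442.6,241.8),(s,xs.mean(),ys.mean())))
c=t
for n,u,v,z in(('vessel',343,238,50),('dish',274,257,30),('ring',387,218,0),('bottle',341,149,120),('dropper',291,183,75),('blocktop',349,229,115)): print(n,onz(c,u,v,z).round(0))
a=cv2.resize(t['pixels'][195:280,300:410],None,fx=5,fy=5,interpolation=2)
b=cv2.resize(s['pixels'][205:300,280:380],None,fx=4,fy=4.47,interpolation=2)
b=cv2.resize(b,(int(b.shape[1]*425/b.shape[0])//1,425)); im=np.hstack([a,b])
im=im[:,:800] if im.shape[1]>800 else im
cv2.imwrite('pics/a.png',im[:,:,::-1]); print(im.shape)
E
```

```text
[ 12 165 173] [15 82 93] [111 102 112]
235 382.3787234042553 306.9531914893617 23 19
head tri [ 581.84566574 -289.35663338   38.14506649]
vessel [585. -85.  50.]
dish [545.  56.  30.]
ring [ 638. -180.    0.]
bottle [750. -75. 120.]
dropper [691.  23.  75.]
blocktop [593. -94. 115.]
(425, 800, 3)
```

View pics/a.png

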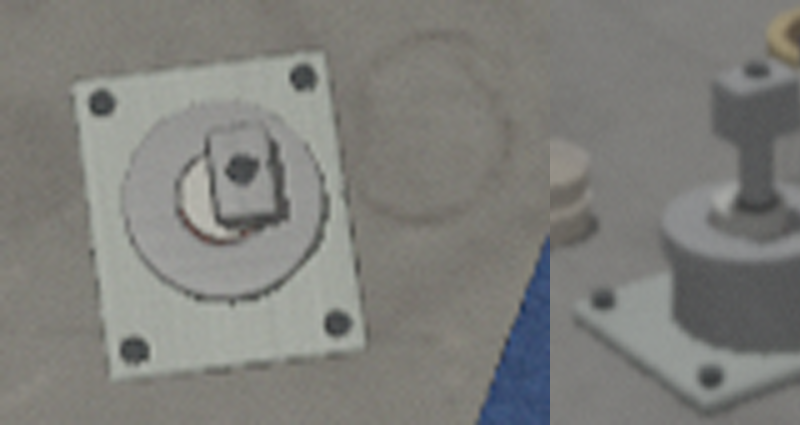

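The crop shows the plate with block top corners at about (341,222), (354,219), (355,238), (343,239) in the top image. The glass-like ring is only a faint mark.

```bash
python3 - <<'E'
from h import *
t=load('top0.png')
P=np.array([onz(t,u,v,8) for u,v in((314.4,212),(364.4,205.4),(373.4,264.6),(322.4,271))]); print(P.round(1)); c=P.mean(0)
x=(P[0]+P[1]-P[2]-P[3]);print('vessel',c,'yaw',np.degrees(np.arctan2(x[1],x[0])),np.linalg.norm(P[0]-P[3]),np.linalg.norm(P[0]-P[1]))
B=np.array([onz(t,u,v,115) for u,v in((341,221.6),(353.6,219),(355.4,238),(343,239.4))]);print(B.round(1),B.mean(0));b=B.mean(0)
x=(B[0]+B[1]-B[2]-B[3]);print('blk yaw',np.degrees(np.arctan2(x[1],x[0])),np.linalg.norm(B[0]-B[3]),np.linalg.norm(B[0]-B[1]))
print('pin',onz(t,348.4,229,118), 'collar ctr',onz(t,343,237,53))
# mallet: end block rect and head ends
h=cv2.cvtColor(t['pixels'],cv2.COLOR_RGB2HSV).astype(int)
roi=np.zeros(h.shape[:2],bool); roi[222:325,405:470]=1
m=roi&(h[...,0]<25)&(h[...,1]>60)
ys,xs=np.nonzero(m)
for a,b_ in((225,255),(258,270),(272,284),(286,298),(306,322)):
    k=(ys>=a)&(ys<b_); print(a,b_,k.sum(),xs[k].mean(),ys[k].mean(),onz(t,xs[k].mean(),ys[k].mean(),34 if a<260 else 34).round(1))
w=roi&(h[...,1]<60)&(h[...,2]>140); n,l,st,ce=cv2.connectedComponentsWithStats(w.astype(np.uint8)); print(st[1:],ce[1:],[onz(t,*q,30).round(1) for q in ce[1:]])
E
```

```text
[[ 645.7  -24.9    8. ]
 [ 662.2 -130.7    8. ]
 [ 536.3 -150.9    8. ]
 [ 520.5  -44.4    8. ]]
vessel [591.18000714 -87.73185067   8.        ] yaw 9.003863693953633 126.6366970405706 107.08845337959694
[[ 606.7  -77.9  115. ]
 [ 612.4 -102.2  115. ]
 [ 575.2 -106.2  115. ]
 [ 572.   -82.4  115. ]] [591.56849822 -92.19078436 115.        ]
blk yaw 6.662373471387364 35.023743616429215 24.95558096258584
pin [592.00415807 -92.32718066 118.        ] collar ctr [586.3407735  -84.63643447  53.        ]
225 255 466 442.4699570815451 243.1609442060086 [ 580.9 -290.6   34. ]
258 270 132 435.32575757575756 263.52272727272725 [ 538.4 -275.6   34. ]
272 284 131 431.29007633587787 277.5038167938931 [ 509.4 -267.2   34. ]
286 298 132 427.0 291.5 [ 480.6 -258.3   34. ]
306 322 193 421.5181347150259 311.2020725388601 [ 440.4 -247.1   34. ]
[[425 229  10  18  91]
 [452 238   9  17  87]] [[429.8021978  237.69230769]
 [456.48275862 246.17241379]] [array([ 592.4, -265.3,   30. ]), array([ 575.8, -320.4,   30. ])]
```

step_arm(moves="0 0 -3.2 -0.0245 -0.0307 0 0; 0 0 0 -0.0245 -0.0307 0 0; 0 0 0 -0.0245 -0.0307 0 0; 0 0 0 -0.0245 -0.0307 0 0; 0 0 0 -0.0245 -0.0307 0 0; 0 0 0 -0.0245 -0.0307 0 0; 0 0 0 -0.0245 -0.0307 0 0; 0 0 0 -0.0245 -0.0307 0 0")

```text
clock: 0.77
tcp_pos: [320.2, 268.9, 222.5]
ee_rot: [0.147, 0.989, -0.0, -0.0]
contact_force: [0.5, 1.0, -0.2]
grip_width: 88.1
gripper_force: 0.0
```

step_arm(moves="0 0 0 -0.0245 -0.0307 0 0; 0 0 0 -0.0245 -0.0307 0 0; 0 0 0 -0.0245 -0.0307 0 0; 0 0 0 -0.0245 -0.0307 0 0; 0 0 0 -0.0245 -0.0307 0 0; 0 0 0 -0.0245 -0.0307 0 0; 0 0 0 -0.0245 -0.0307 0 0; 0 0 0 -0.0245 -0.0307 0 0")

```text
clock: 1.43
tcp_pos: [436.4, -23.2, 222.6]
ee_rot: [0.147, 0.989, 0.0, -0.0]
contact_force: [1.0, 0.7, 0.6]
grip_width: 88.1
gripper_force: 0.0
```

step_arm(moves="0 0 0 -0.0245 -0.0307 0 0; 0 0 0 -0.0245 -0.0307 0 0; 0 0 0 -0.0245 -0.0307 0 0; 0 0 0 -0.0245 -0.0307 0 0; 0 0 0 -0.0245 -0.0307 0 0; 0 0 0 -0.0245 -0.0307 0 0; 0 0 0 -0.0245 -0.0307 0 0; 0 0 0 0 0 0 0")

```text
clock: 2.1
tcp_pos: [540.6, -283.8, 222.2]
ee_rot: [0.149, 0.989, -0.002, 0.002]
contact_force: [0.9, -0.2, -0.2]
grip_width: 87.7
gripper_force: 0.0
```

```bash
python3 - <<'E'
from h import *
c=snap('wrist','w1.png'); o=status.get_obs(); print(o['tcp_pos'],c['eye'])
t=load('top0.png')
for p in((584,-292,24),(541,-277,34)): print(proj(c,p))
E
```

```text
[ 538.96264718 -280.23784222  221.8859132 ] [ 462.40289608 -259.61488808  383.84928851]
[322.38833534 251.59301504]
[324.29878534 214.2287716 ]
```

View pics/w1.png

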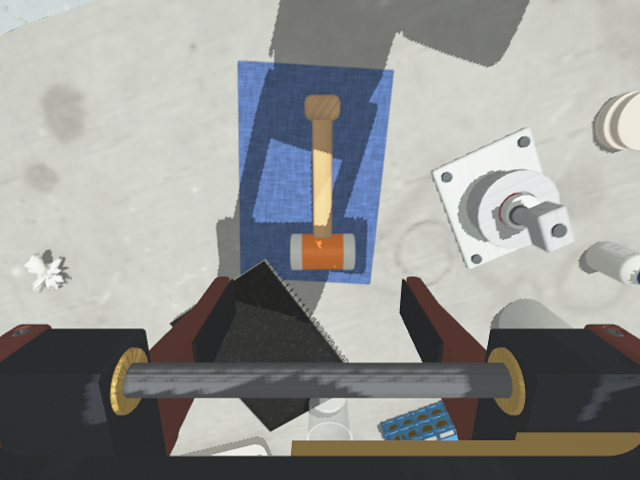

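The wrist view shows the handle upright at u≈322 (so the tool is aligned with it), head at (323,252) and end block at (322,107). I'll check the height by triangulation.

```bash
python3 - <<'E'
from h import *
t,w=load('top0.png'),load('w1.png')
h=cv2.cvtColor(w['pixels'],cv2.COLOR_RGB2HSV).astype(int)
roi=np.zeros(h.shape[:2],bool); roi[225:280,280:365]=1
ys,xs=np.nonzero(roi&(h[...,0]<14)&(h[...,1]>150)&(h[...,2]>60)); hd=(xs.mean(),(ys.min()+ys.max())/2); print(hd,xs.min(),xs.max(),ys.min(),ys.max())
print('head',tri((t,442.6,242),(w,*hd)),'end',tri((t,421.5,311.2),(w,322,106)))
for v in(150,180,210):
    r=(h[v,290:350,0]<25)&(h[v,290:350,1]>40); x=np.nonzero(r)[0]+290; print(v,x.min(),x.max(),onz(w,(x.min()+x.max())/2,v,34).round(1))
print('headplane',onz(w,*hd,34).round(1))
print('boxx',[np.round(tri((t,*a),(w,*b)),1) for a,b in(((348.4,229),(558,230)),)])
E
```

```text
(np.float64(322.53215926493107), np.float64(251.0)) 302 342 234 268
head [ 584.70774738 -292.62057332   21.63915069] end [ 439.10780625 -247.61934929   34.73697208]
150 312 331 [ 477.  -260.7   34. ]
180 313 331 [ 505.8 -268.9   34. ]
210 313 331 [ 535.9 -278.    34. ]
headplane [ 580.  -290.7   34. ]
boxx [array([592.3, -92.4, 115.2])]
```

step_arm(moves="0 0 -0.5 0 0.0024 0.035 0; 0 0 0 0 0 0.035 0; 0 0 0 0 0 0.035 0; 0 0 0 0 0 0.035 0; 0 0 0 0 0 0.035 0; 0 0 0 0 0 0.02 0; 0 0 0 0 0 0.01 0; 0 0 0 0 0 0 0")

```text
clock: 2.82
tcp_pos: [536.6, -272.2, 15.4]
ee_rot: [0.142, 0.99, 0.001, -0.002]
contact_force: [-0.2, -0.2, 0.3]
grip_width: 87.9
gripper_force: 0.0
```

```bash
python3 - <<'E'
from h import *
o=status.get_obs(); print(o['tcp_pos'],R.from_quat(o['ee_rot']).as_matrix().round(3),o['contact_force'])
E
```

```text
[ 536.57624213 -272.19875776   15.44464341] [[-0.959  0.282 -0.005]
 [ 0.282  0.959  0.003]
 [ 0.005  0.002 -1.   ]] [-0.16551529 -0.18371045  0.25978663]
```

step_arm(moves="0 0 0 -0.005 -0.0045 0.007 0; 0 0 0 0 0 0 0; 0 0 0 0 0 0 1; 0 0 0 0 0 0 1; 0 0 0 0 0 0 1; 0 0 0 0 0 0 1; 0 0 0 0 0 0 1; 0 0 0 0 0 0 1")

```text
clock: 3.48
tcp_pos: [542.3, -280.2, 11.0]
ee_rot: [0.143, 0.99, -0.0, 0.0]
contact_force: [-0.9, 0.7, -0.3]
grip_width: 51.3
gripper_force: 0.0
```

step_arm(moves="0 0 0 0 0 0 1; 0 0 0 0 0 0 1; 0 0 0 0 0 0 1; 0 0 0 0 0 0 1")

```text
clock: 3.82
tcp_pos: [542.2, -280.2, 10.6]
ee_rot: [0.143, 0.99, -0.0, -0.0]
contact_force: [0.0, -0.5, 1.0]
grip_width: 24.8
gripper_force: 0.0
```

step_arm(moves="0 0 0 0 0 0.003 1; 0 0 0 0 0 0 1; 0 0 0 0 0 0 1; 0 0 0 0 0 0 1; 0 0 0 0 0 0 1")

```text
clock: 4.23
tcp_pos: [542.7, -280.4, 8.7]
ee_rot: [0.143, 0.99, -0.0, 0.001]
contact_force: [-1.0, 1.1, 10.8]
grip_width: 19.7
gripper_force: 30.0
```

step_arm(moves="0 0 0 0 0 -0.02 1; 0 0 0 0 0 -0.04 1; 0 0 0 0 0 -0.04 1; 0 0 0 0 0 -0.04 1; 0 0 0 0 0 0 1; 0 0 0 0 0 0 1")

```text
clock: 4.73
tcp_pos: [543.8, -281.2, 150.0]
ee_rot: [0.143, 0.99, -0.001, 0.002]
contact_force: [0.4, -0.7, -3.3]
grip_width: 19.7
gripper_force: 30.0
```

```bash
python3 - <<'E'
from h import *
o=status.get_obs(); print(o['tcp_pos'],o['contact_force'],o['moment'],o['gripper_force'])
w=snap('wrist','w2.png');s=snap('scene','s2.png')
cv2.imwrite('pics/b.png',np.hstack([w['pixels'][0:400,200:560],cv2.resize(s['pixels'][170:370,250:450],(400,400))])[:,:,::-1])
E
```

```text
[ 543.83185201 -281.17832747  150.01378228] [ 0.35509289 -0.70393781 -3.28047933] [-0.05503851 -0.0302481  -0.04505699] 29.988644421100616
```

View pics/b.png

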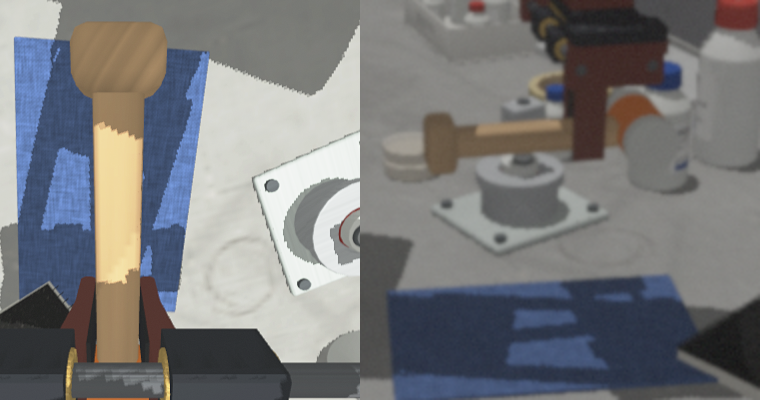

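step_arm(moves="0 0 -6.2 0 0 0 1; 0 0 -6.2 0 0 0 1; 0 0 -6.2 0 0 0 1; 0 0 -6.3 0 0 0 1; 0 0 0 -0.0085 0.0281 0 1; 0 0 0 -0.0085 0.0281 0 1; 0 0 0 -0.0085 0.0281 0 1; 0 0 0 -0.0085 0.0281 0 1")

```text
clock: 5.5
tcp_pos: [557.3, -162.2, 144.7]
ee_rot: [-0.074, 0.997, 0.001, -0.002]
contact_force: [0.3, -0.2, -2.0]
grip_width: 19.8
gripper_force: 30.0
```

step_arm(moves="0 0 0 0 0 0.02 1; 0 0 0 0 0 0.02 1; 0 0 0 0 0 0.02 1; 0 0 0 0 0 0 1; 0 0 0 0 0 0 1")

```text
clock: 5.92
tcp_pos: [556.7, -162.9, 84.9]
ee_rot: [-0.074, 0.997, 0.002, -0.003]
contact_force: [0.7, 0.0, -1.8]
grip_width: 19.6
gripper_force: 30.0
```

```bash
python3 - <<'E'
from h import *
w=snap('wrist','w3.png');s=snap('top','t3.png');q=snap('scene','s3.png')
o=status.get_obs(); print(o['tcp_pos'],R.from_quat(o['ee_rot']).as_matrix().round(3),o['contact_force'],o['moment'],o['gripper_force'])
a=cv2.resize(s['pixels'][195:275,310:390],(400,400),interpolation=2);b=cv2.resize(q['pixels'][190:290,290:390],(400,400),interpolation=2)
cv2.imwrite('pics/c.png',np.hstack([a,b])[:,:,::-1])
E
```

```text
[ 559.6159002  -164.3384916    88.03233891] [[-0.989 -0.148  0.   ]
 [-0.148  0.989 -0.   ]
 [-0.    -0.    -1.   ]] [ 0.60413656  0.04165973 -2.5429219 ] [-0.02289515 -0.0305163   0.0195784 ] 29.988670349121094
```

View pics/c.png

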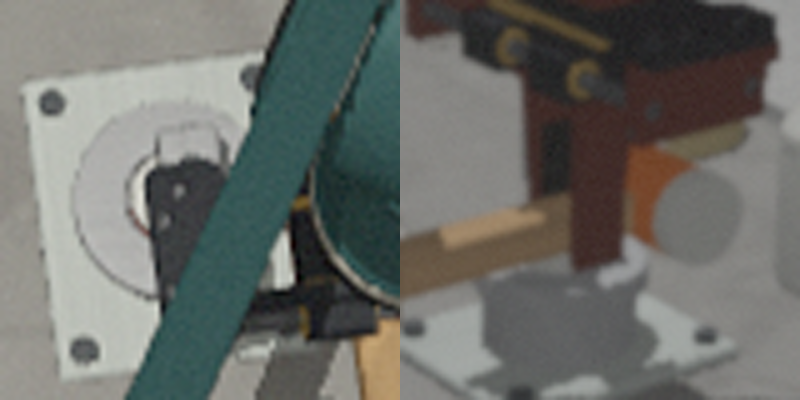

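The pictures show the mallet head level beside the block on the right, clear of it; nothing is touched.

step_arm(moves="0 0 0 0 0.006 0 1; 0 0 0 0 0.006 0 1; 0 0 0 0 0.001 0 1; 0 0 0 0 0 0 1; 0 0 0 0 0 0 1")

```text
clock: 6.48
tcp_pos: [557.5, -150.9, 88.1]
ee_rot: [-0.074, 0.997, -0.0, 0.0]
contact_force: [0.6, 0.2, -2.7]
grip_width: 19.7
gripper_force: 30.0
```

step_arm(moves="0 0 0 0 0.001 0 1; 0 0 0 0 0.001 0 1; 0 0 0 0 0 0 1")

```text
clock: 6.73
tcp_pos: [557.0, -149.0, 87.7]
ee_rot: [-0.074, 0.997, -0.0, -0.0]
contact_force: [-0.4, -0.3, -2.4]
grip_width: 20.0
gripper_force: 30.0
```

step_arm(moves="0 0 0 0 0.001 0 1; 0 0 0 0 0.001 0 1; 0 0 0 0 0 0 1")

```text
clock: 6.98
tcp_pos: [556.6, -147.0, 87.6]
ee_rot: [-0.074, 0.997, 0.0, -0.0]
contact_force: [0.5, -0.1, -2.4]
grip_width: 19.7
gripper_force: 30.0
```

step_arm(moves="0 0 0 0 0.001 0 1; 0 0 0 0 0 0 1; 0 0 0 0 0 0 1")

```text
clock: 7.23
tcp_pos: [556.6, -146.2, 87.6]
ee_rot: [-0.074, 0.997, -0.0, -0.0]
contact_force: [-0.2, -0.6, -2.7]
grip_width: 19.9
gripper_force: 30.0
```

step_arm(moves="0 0 0 0 0.001 0 1; 0 0 0 0 0.001 0 1; 0 0 0 0 0 0 1")

```text
clock: 7.48
tcp_pos: [556.7, -145.5, 88.0]
ee_rot: [-0.074, 0.997, -0.001, 0.0]
contact_force: [-0.9, -6.7, -2.0]
grip_width: 20.1
gripper_force: 30.0
```

step_arm(moves="0 0 0 0 0.001 0 1; 0 0 0 0 0.001 0 1; 0 0 0 0 0 0 1")

```text
clock: 7.73
tcp_pos: [556.8, -144.5, 88.4]
ee_rot: [-0.074, 0.997, -0.002, 0.001]
contact_force: [-1.1, -9.3, 0.9]
grip_width: 19.6
gripper_force: 30.0
```

step_arm(moves="0 0 0 0 0.001 0 1; 0 0 0 0 0 0 1; 0 0 0 0 0 0 1")

```text
clock: 7.98
tcp_pos: [556.7, -143.8, 88.6]
ee_rot: [-0.074, 0.997, -0.002, 0.001]
contact_force: [-1.9, -9.0, 1.9]
grip_width: 19.9
gripper_force: 30.0
```

step_arm(moves="0 0 0 0 0.001 0 1; 0 0 0 0 0 0 1; 0 0 0 0 0 0 1")

```text
clock: 8.23
tcp_pos: [556.8, -143.1, 88.8]
ee_rot: [-0.074, 0.997, -0.002, 0.001]
contact_force: [-2.0, -9.1, 3.2]
grip_width: 20.1
gripper_force: 30.0
```

step_arm(moves="0 0 0 0 0.001 0 1; 0 0 0 0 0 0 1; 0 0 0 0 0 0 1")

```text
clock: 8.48
tcp_pos: [556.9, -141.9, 88.8]
ee_rot: [-0.074, 0.997, -0.002, 0.001]
contact_force: [-1.9, -9.2, 2.7]
grip_width: 19.6
gripper_force: 30.0
```

step_arm(moves="0 0 0 0 0.001 0 1; 0 0 0 0 0 0 1; 0 0 0 0 0 0 1")

```text
clock: 8.73
tcp_pos: [556.9, -140.9, 88.8]
ee_rot: [-0.074, 0.997, -0.002, 0.001]
contact_force: [-0.4, -7.3, 2.2]
grip_width: 19.9
gripper_force: 30.0
```

step_arm(moves="0 0 0 0 0.001 0 1; 0 0 0 0 0 0 1; 0 0 0 0 0 0 1")

```text
clock: 8.98
tcp_pos: [556.9, -140.5, 89.0]
ee_rot: [-0.074, 0.997, -0.003, 0.002]
contact_force: [-1.3, -10.2, 1.6]
grip_width: 19.9
gripper_force: 30.0
```

step_arm(moves="0 0 0 0 0.001 0 1; 0 0 0 0 0 0 1; 0 0 0 0 0 0 1")

```text
clock: 9.23
tcp_pos: [556.9, -140.1, 89.2]
ee_rot: [-0.074, 0.997, -0.003, 0.002]
contact_force: [-1.9, -14.3, 2.5]
grip_width: 20.0
gripper_force: 30.0
```

step_arm(moves="0 0 0 0 -0.012 0 1; 0 0 0 0 0 0 1; 0 0 0 0 0 -0.03 1; 0 0 0 0 0 -0.03 1; 0 0 0 0 0 0 1; 0 0 0 0 0.02 0 1; 0 0 0 0 0.025 0 1; 0 0 0 0 0.025 0 1")

```text
clock: 9.9
tcp_pos: [545.8, -78.0, 146.9]
ee_rot: [-0.073, 0.997, 0.0, -0.0]
contact_force: [-0.2, -0.0, -3.4]
grip_width: 19.7
gripper_force: 30.0
```

step_arm(moves="0 0 0 0 0.025 0 1; 0 0 0 0 0.025 0 1; 0 0 0 0 0 0 1; 0 0 0 0 0 0 1")

```text
clock: 10.23
tcp_pos: [538.1, -27.8, 146.8]
ee_rot: [-0.075, 0.997, 0.0, -0.001]
contact_force: [-0.1, -0.2, -1.6]
grip_width: 19.9
gripper_force: 30.0
```

```bash
python3 - <<'E'
from h import *
q=snap('scene','s4.png'); w=snap('wrist','w4.png')
o=status.get_obs(); print(o['tcp_pos'],R.from_quat(o['ee_rot']).as_matrix().round(3)[:,1],o['contact_force'],o['moment'],o['gripper_force'])
a=cv2.resize(q['pixels'][180:290,270:390],(436,400),interpolation=2)
b=cv2.resize(w['pixels'],(364,273)); b=np.vstack([b,np.zeros((127,364,3),np.uint8)])
cv2.imwrite('pics/d.png',np.hstack([a,b])[:,:,::-1])
E
```

```text
[539.07439527 -29.55200922 147.19110958] [-0.148  0.989 -0.   ] [ 0.37552239 -0.05172825 -2.66520108] [ 0.0745727  -0.01113306 -0.009671  ] 29.988572895526886
```

View pics/d.png

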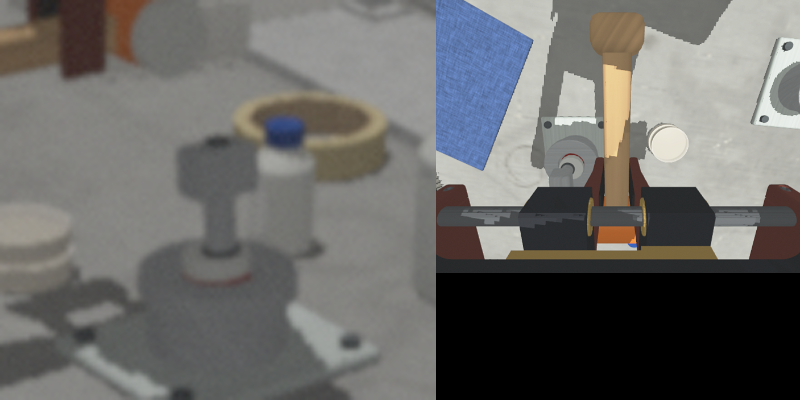

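Red shows on the plug's right side, so it has tipped as wanted; the mallet is aligned and clear of the block on the left.

step_arm(moves="0 0 0 0 0 0.02 1; 0 0 0 0 0 0.02 1; 0 0 0 0 0 0.018 1; 0 0 0 0 -0.005 0 1; 0 0 0 0 -0.005 0 1; 0 0 0 0 -0.004 0 1; 0 0 0 0 0 0 1; 0 0 0 0 0 0 1")

```text
clock: 11.0
tcp_pos: [542.4, -44.2, 90.8]
ee_rot: [-0.074, 0.997, -0.0, 0.001]
contact_force: [0.1, 0.1, -1.9]
grip_width: 20.0
gripper_force: 30.0
```

step_arm(moves="0 0 0 0 -0.001 0 1; 0 0 0 0 -0.001 0 1; 0 0 0 0 -0.001 0 1; 0 0 0 0 0 0 1")

```text
clock: 11.33
tcp_pos: [541.8, -46.4, 89.9]
ee_rot: [-0.074, 0.997, -0.0, 0.0]
contact_force: [0.4, 1.0, -2.7]
grip_width: 19.5
gripper_force: 30.0
```

step_arm(moves="0 0 0 0 -0.001 0 1; 0 0 0 0 -0.001 0 1; 0 0 0 0 -0.001 0 1; 0 0 0 0 0 0 1")

```text
clock: 11.67
tcp_pos: [541.9, -48.4, 89.8]
ee_rot: [-0.074, 0.997, 0.001, -0.0]
contact_force: [-1.5, 5.3, 0.5]
grip_width: 20.0
gripper_force: 30.0
```

step_arm(moves="0 0 0 0 -0.001 0 1; 0 0 0 0 -0.001 0 1; 0 0 0 0 0 0 1")

```text
clock: 11.92
tcp_pos: [542.2, -50.3, 89.8]
ee_rot: [-0.074, 0.997, 0.001, -0.0]
contact_force: [-1.6, 5.2, 1.3]
grip_width: 19.6
gripper_force: 30.0
```

step_arm(moves="0 0 0 0 -0.001 0 1; 0 0 0 0 -0.001 0 1; 0 0 0 0 -0.001 0 1; 0 0 0 0 0 0 1")

```text
clock: 12.25
tcp_pos: [542.7, -53.2, 89.8]
ee_rot: [-0.074, 0.997, 0.001, -0.0]
contact_force: [-1.2, 6.1, 1.4]
grip_width: 19.9
gripper_force: 30.0
```

step_arm(moves="0 0 0 0 -0.001 0 1; 0 0 0 0 -0.001 0 1; 0 0 0 0 0 0 1")

```text
clock: 12.5
tcp_pos: [542.8, -54.5, 90.0]
ee_rot: [-0.074, 0.997, 0.001, -0.0]
contact_force: [-2.4, 8.2, 2.7]
grip_width: 19.9
gripper_force: 30.0
```

step_arm(moves="0 0 0 0 -0.001 0 1; 0 0 0 0 0 0 1; 0 0 0 0 0 0 1")

```text
clock: 12.75
tcp_pos: [542.9, -55.4, 90.0]
ee_rot: [-0.074, 0.997, 0.001, -0.0]
contact_force: [-1.5, 8.8, 2.1]
grip_width: 20.2
gripper_force: 30.0
```

step_arm(moves="0 0 0 0 -0.001 0 1; 0 0 0 0 -0.001 0 1; 0 0 0 0 0 0 1")

```text
clock: 13.0
tcp_pos: [543.2, -57.3, 90.0]
ee_rot: [-0.074, 0.997, 0.001, -0.0]
contact_force: [-1.6, 8.1, 3.2]
grip_width: 20.1
gripper_force: 30.0
```

step_arm(moves="0 0 0 0 -0.001 0 1; 0 0 0 0 0 0 1; 0 0 0 0 0 0 1")

```text
clock: 13.25
tcp_pos: [543.4, -58.3, 90.0]
ee_rot: [-0.074, 0.997, 0.001, -0.0]
contact_force: [-1.4, 8.4, 3.0]
grip_width: 19.5
gripper_force: 30.0
```

step_arm(moves="0 0 0 0 -0.001 0 1; 0 0 0 0 0 0 1; 0 0 0 0 0 0 1")

```text
clock: 13.5
tcp_pos: [543.3, -58.7, 90.0]
ee_rot: [-0.074, 0.997, 0.002, -0.0]
contact_force: [-1.7, 10.1, 4.5]
grip_width: 19.7
gripper_force: 30.1
```

step_arm(moves="0 0 0 0 -0.001 0 1; 0 0 0 0 0 0 1; 0 0 0 0 0 0 1")

```text
clock: 13.75
tcp_pos: [543.2, -59.2, 89.9]
ee_rot: [-0.074, 0.997, 0.002, -0.001]
contact_force: [-2.3, 12.3, 5.0]
grip_width: 20.2
gripper_force: 30.1
```

step_arm(moves="0 0 0 0 0.012 0 1; 0 0 0 0 0 0 1; 0 0 0 0 0 -0.03 1; 0 0 0 0 0 -0.032 1; 0 0 0 0 0 0 1; 0 0 0 0 -0.02 0 1; 0 0 0 0 -0.025 0 1; 0 0 0 0 -0.025 0 1")

```text
clock: 14.42
tcp_pos: [552.5, -120.2, 151.4]
ee_rot: [-0.075, 0.997, -0.0, -0.0]
contact_force: [-0.2, 0.3, -2.5]
grip_width: 19.6
gripper_force: 30.0
```

step_arm(moves="0 0 0 0 -0.025 0 1; 0 0 0 0 -0.025 0 1; 0 0 0 0 0 0 1; 0 0 0 0 0 0.02 1; 0 0 0 0 0 0.02 1; 0 0 0 0 0 0.018 1; 0 0 0 0 0 0 1; 0 0 0 0 0 0 1")

```text
clock: 15.08
tcp_pos: [558.7, -168.4, 92.4]
ee_rot: [-0.074, 0.997, 0.001, -0.002]
contact_force: [-0.2, 0.7, -2.0]
grip_width: 20.0
gripper_force: 30.0
```

step_arm(moves="0 0 0 0 0.004 0 1; 0 0 0 0 0.004 0 1; 0 0 0 0 0.004 0 1; 0 0 0 0 0.001 0 1; 0 0 0 0 0.001 0 1; 0 0 0 0 0 0 1")

```text
clock: 15.58
tcp_pos: [558.1, -154.8, 94.1]
ee_rot: [-0.074, 0.997, -0.0, 0.0]
contact_force: [-0.3, 0.7, -1.9]
grip_width: 19.5
gripper_force: 30.0
```

step_arm(moves="0 0 0 0 0.001 0 1; 0 0 0 0 0.001 0 1; 0 0 0 0 0.001 0 1; 0 0 0 0 0.001 0 1; 0 0 0 0 0 0 1")

```text
clock: 16.0
tcp_pos: [557.7, -151.9, 93.9]
ee_rot: [-0.074, 0.997, -0.001, 0.0]
contact_force: [0.2, -4.0, -1.6]
grip_width: 20.1
gripper_force: 30.0
```

step_arm(moves="0 0 0 0 0.001 0 1; 0 0 0 0 0.001 0 1; 0 0 0 0 0.001 0 1; 0 0 0 0 0 0 1")

```text
clock: 16.33
tcp_pos: [557.8, -149.7, 94.4]
ee_rot: [-0.074, 0.997, -0.001, 0.001]
contact_force: [-0.8, -6.8, 0.5]
grip_width: 19.8
gripper_force: 30.0
```

step_arm(moves="0 0 0 0 0.001 0 1; 0 0 0 0 0.001 0 1; 0 0 0 0 0 0 1")

```text
clock: 16.58
tcp_pos: [557.7, -147.7, 94.5]
ee_rot: [-0.074, 0.997, -0.001, 0.001]
contact_force: [-0.4, -7.5, 0.5]
grip_width: 19.8
gripper_force: 30.0
```

Contact was at y ≈ -152; I expect about 10 mm of travel, to ≈ -142.

step_arm(moves="0 0 0 0 0.001 0 1; 0 0 0 0 0.001 0 1; 0 0 0 0 0.001 0 1; 0 0 0 0 0 0 1")

```text
clock: 16.92
tcp_pos: [557.6, -145.4, 94.8]
ee_rot: [-0.074, 0.997, -0.002, 0.001]
contact_force: [-0.9, -8.6, 2.3]
grip_width: 20.0
gripper_force: 30.0
```

step_arm(moves="0 0 0 0 0.001 0 1; 0 0 0 0 0.001 0 1; 0 0 0 0 0 0 1")

```text
clock: 17.17
tcp_pos: [557.6, -144.0, 95.0]
ee_rot: [-0.074, 0.997, -0.002, 0.002]
contact_force: [-1.2, -9.3, 2.6]
grip_width: 20.0
gripper_force: 30.0
```

step_arm(moves="0 0 0 0 0.001 0 1; 0 0 0 0 0 0 1; 0 0 0 0 0 0 1")

```text
clock: 17.42
tcp_pos: [557.7, -143.3, 95.2]
ee_rot: [-0.074, 0.997, -0.003, 0.002]
contact_force: [-1.5, -10.3, 4.3]
grip_width: 20.2
gripper_force: 30.0
```

step_arm(moves="0 0 0 0 0.001 0 1; 0 0 0 0 0 0 1; 0 0 0 0 0 0 1")

```text
clock: 17.67
tcp_pos: [557.6, -142.1, 95.1]
ee_rot: [-0.074, 0.997, -0.002, 0.002]
contact_force: [-0.6, -9.9, 2.7]
grip_width: 20.1
gripper_force: 30.0
```

step_arm(moves="0 0 0 0 0.001 0 1; 0 0 0 0 0 0 1; 0 0 0 0 0 0 1")

```text
clock: 17.92
tcp_pos: [557.6, -141.2, 95.3]
ee_rot: [-0.074, 0.997, -0.003, 0.002]
contact_force: [-0.2, -10.4, 4.8]
grip_width: 19.8
gripper_force: 30.0
```

step_arm(moves="0 0 0 0 0.001 0 1; 0 0 0 0 0 0 1; 0 0 0 0 0 0 1")

```text
clock: 18.17
tcp_pos: [557.6, -140.5, 95.3]
ee_rot: [-0.074, 0.997, -0.003, 0.002]
contact_force: [-0.3, -11.4, 3.8]
grip_width: 19.9
gripper_force: 30.0
```

step_arm(moves="0 0 0 0 0.001 0 1; 0 0 0 0 0 0 1; 0 0 0 0 0 0 1")

```text
clock: 18.42
tcp_pos: [557.6, -140.1, 95.4]
ee_rot: [-0.074, 0.997, -0.003, 0.002]
contact_force: [-0.7, -13.4, 3.4]
grip_width: 20.0
gripper_force: 30.1
```

step_arm(moves="0 0 0 0 -0.012 0 1; 0 0 0 0 0 0 1; 0 0 0 0 0 -0.03 1; 0 0 0 0 0 -0.032 1; 0 0 0 0 0 0 1; 0 0 0 0 0.02 0 1; 0 0 0 0 0.025 0 1; 0 0 0 0 0.025 0 1")

```text
clock: 19.08
tcp_pos: [545.7, -77.8, 154.9]
ee_rot: [-0.073, 0.997, 0.001, -0.001]
contact_force: [0.8, 0.2, -2.2]
grip_width: 19.5
gripper_force: 30.0
```

step_arm(moves="0 0 0 0 0.025 0 1; 0 0 0 0 0.025 0 1; 0 0 0 0 0 0 1; 0 0 0 0 0 0.02 1; 0 0 0 0 0 0.02 1; 0 0 0 0 0 0.02 1; 0 0 0 0 0 0 1; 0 0 0 0 0 0 1")

```text
clock: 19.75
tcp_pos: [537.6, -29.1, 94.4]
ee_rot: [-0.074, 0.997, 0.001, -0.002]
contact_force: [-1.4, -0.8, -3.0]
grip_width: 19.6
gripper_force: 30.0
```

step_arm(moves="0 0 0 0 -0.005 0 1; 0 0 0 0 -0.005 0 1; 0 0 0 0 -0.004 0 1; 0 0 0 0 -0.001 0 1; 0 0 0 0 -0.001 0 1; 0 0 0 0 0 0 1")

```text
clock: 20.25
tcp_pos: [541.8, -45.7, 96.1]
ee_rot: [-0.074, 0.997, -0.0, 0.0]
contact_force: [-0.7, 0.5, -2.3]
grip_width: 19.8
gripper_force: 30.0
```

step_arm(moves="0 0 0 0 -0.001 0 1; 0 0 0 0 -0.001 0 1; 0 0 0 0 -0.001 0 1; 0 0 0 0 0 0 1")

```text
clock: 20.58
tcp_pos: [541.7, -47.6, 95.7]
ee_rot: [-0.074, 0.997, 0.001, -0.0]
contact_force: [-2.0, 3.5, -0.3]
grip_width: 19.9
gripper_force: 30.0
```

step_arm(moves="0 0 0 0 -0.001 0 1; 0 0 0 0 -0.001 0 1; 0 0 0 0 0 0 1")

```text
clock: 20.83
tcp_pos: [542.1, -49.4, 95.8]
ee_rot: [-0.074, 0.997, 0.001, -0.0]
contact_force: [-0.6, 6.0, 1.5]
grip_width: 19.7
gripper_force: 30.0
```

step_arm(moves="0 0 0 0 -0.001 0 1; 0 0 0 0 -0.001 0 1; 0 0 0 0 0 0 1")

```text
clock: 21.08
tcp_pos: [542.4, -51.5, 95.8]
ee_rot: [-0.074, 0.997, 0.001, -0.0]
contact_force: [-1.4, 5.2, 1.1]
grip_width: 19.7
gripper_force: 30.0
```

step_arm(moves="0 0 0 0 -0.001 0 1; 0 0 0 0 0 0 1; 0 0 0 0 0 0 1")

```text
clock: 21.33
tcp_pos: [542.5, -52.4, 95.8]
ee_rot: [-0.074, 0.997, 0.0, -0.0]
contact_force: [-1.5, 4.9, 0.7]
grip_width: 20.0
gripper_force: 30.0
```

step_arm(moves="0 0 0 0 -0.001 0 1; 0 0 0 0 0 0 1; 0 0 0 0 0 0 1")

```text
clock: 21.58
tcp_pos: [542.6, -53.3, 95.8]
ee_rot: [-0.074, 0.997, 0.001, -0.0]
contact_force: [-1.1, 5.2, 0.7]
grip_width: 19.6
gripper_force: 30.0
```

step_arm(moves="0 0 0 0 -0.001 0 1; 0 0 0 0 0 0 1; 0 0 0 0 0 0 1")

```text
clock: 21.83
tcp_pos: [542.6, -53.8, 95.8]
ee_rot: [-0.074, 0.997, 0.001, -0.0]
contact_force: [-0.8, 6.6, 1.9]
grip_width: 20.0
gripper_force: 30.0
```

step_arm(moves="0 0 0 0 -0.001 0 1; 0 0 0 0 0 0 1; 0 0 0 0 0 0 1")

```text
clock: 22.08
tcp_pos: [542.7, -54.6, 95.9]
ee_rot: [-0.074, 0.997, 0.001, -0.0]
contact_force: [-0.7, 7.8, 1.5]
grip_width: 19.8
gripper_force: 30.0
```

step_arm(moves="0 0 0 0 -0.001 0 1; 0 0 0 0 0 0 1; 0 0 0 0 0 0 1")

```text
clock: 22.33
tcp_pos: [542.8, -55.4, 95.9]
ee_rot: [-0.074, 0.997, 0.001, -0.0]
contact_force: [-2.7, 8.0, 3.3]
grip_width: 19.8
gripper_force: 30.0
```

step_arm(moves="0 0 0 0 -0.001 0 1; 0 0 0 0 0 0 1; 0 0 0 0 0 0 1")

```text
clock: 22.58
tcp_pos: [542.8, -55.8, 95.9]
ee_rot: [-0.074, 0.997, 0.002, -0.0]
contact_force: [-2.2, 9.9, 3.9]
grip_width: 20.1
gripper_force: 30.1
```

step_arm(moves="0 0 0 0 -0.001 0 1; 0 0 0 0 0 0 1; 0 0 0 0 0 0 1")

```text
clock: 22.83
tcp_pos: [542.7, -56.1, 95.8]
ee_rot: [-0.074, 0.997, 0.002, -0.001]
contact_force: [-2.1, 13.3, 4.2]
grip_width: 19.5
gripper_force: 30.1
```

step_arm(moves="0 0 0 0 0.012 0 1; 0 0 0 0 0 0 1; 0 0 0 0 0 -0.03 1; 0 0 0 0 0 -0.032 1; 0 0 0 0 0 0 1; 0 0 0 0 -0.02 0 1; 0 0 0 0 -0.025 0 1; 0 0 0 0 -0.025 0 1")

```text
clock: 23.5
tcp_pos: [552.1, -117.3, 157.4]
ee_rot: [-0.075, 0.997, -0.001, -0.0]
contact_force: [0.2, 0.1, -2.0]
grip_width: 19.9
gripper_force: 30.0
```

step_arm(moves="0 0 0 0 -0.025 0 1; 0 0 0 0 -0.025 0 1; 0 0 0 0 0 0 1; 0 0 0 0 0 0.02 1; 0 0 0 0 0 0.02 1; 0 0 0 0 0 0.02 1; 0 0 0 0 0 0 1; 0 0 0 0 0 0 1")

```text
clock: 24.17
tcp_pos: [558.2, -165.4, 96.4]
ee_rot: [-0.074, 0.997, 0.001, -0.002]
contact_force: [-0.8, 0.7, -2.1]
grip_width: 19.9
gripper_force: 30.0
```

step_arm(moves="0 0 0 0 0.004 0 1; 0 0 0 0 0.004 0 1; 0 0 0 0 0.004 0 1; 0 0 0 0 0.001 0 1; 0 0 0 0 0 0 1; 0 0 0 0 0 0 1")

```text
clock: 24.67
tcp_pos: [557.9, -153.0, 98.2]
ee_rot: [-0.074, 0.997, -0.0, 0.0]
contact_force: [0.2, -0.1, -2.4]
grip_width: 20.2
gripper_force: 30.0
```

step_arm(moves="0 0 0 0 0.001 0 1; 0 0 0 0 0.001 0 1; 0 0 0 0 0 0 1; 0 0 0 0 0 0 1")

```text
clock: 25.0
tcp_pos: [557.3, -151.2, 97.6]
ee_rot: [-0.074, 0.997, -0.0, -0.0]
contact_force: [-0.2, 0.7, -2.3]
grip_width: 19.9
gripper_force: 30.0
```

step_arm(moves="0 0 0 0 0.001 0 1; 0 0 0 0 0.001 0 1; 0 0 0 0 0 0 1; 0 0 0 0 0 0 1")

```text
clock: 25.33
tcp_pos: [557.0, -149.1, 97.7]
ee_rot: [-0.074, 0.997, -0.0, -0.0]
contact_force: [0.2, 0.3, -2.9]
grip_width: 19.8
gripper_force: 30.0
```

step_arm(moves="0 0 0 0 0.001 0 1; 0 0 0 0 0.001 0 1; 0 0 0 0 0 0 1")

```text
clock: 25.58
tcp_pos: [556.9, -147.6, 97.8]
ee_rot: [-0.074, 0.997, -0.001, 0.0]
contact_force: [-0.3, -2.1, -2.3]
grip_width: 19.9
gripper_force: 30.0
```

step_arm(moves="0 0 0 0 0.001 0 1; 0 0 0 0 0 0 1; 0 0 0 0 0 0 1")

```text
clock: 25.83
tcp_pos: [556.9, -146.9, 97.9]
ee_rot: [-0.074, 0.997, -0.001, 0.0]
contact_force: [-0.9, -5.3, -1.5]
grip_width: 19.6
gripper_force: 30.0
```

step_arm(moves="0 0 0 0 0.001 0 1; 0 0 0 0 0 0 1; 0 0 0 0 0 0 1")

```text
clock: 26.08
tcp_pos: [557.0, -146.2, 98.1]
ee_rot: [-0.074, 0.997, -0.001, 0.0]
contact_force: [-0.8, -6.7, -0.8]
grip_width: 19.8
gripper_force: 30.0
```

step_arm(moves="0 0 0 0 0.001 0 1; 0 0 0 0 0 0 1; 0 0 0 0 0 0 1")

```text
clock: 26.33
tcp_pos: [557.0, -145.8, 98.4]
ee_rot: [-0.074, 0.997, -0.001, 0.001]
contact_force: [-1.5, -7.7, 0.3]
grip_width: 19.5
gripper_force: 30.0
```

step_arm(moves="0 0 0 0 0.001 0 1; 0 0 0 0 0 0 1; 0 0 0 0 0 0 1")

```text
clock: 26.58
tcp_pos: [557.0, -145.3, 98.6]
ee_rot: [-0.074, 0.997, -0.002, 0.001]
contact_force: [-1.3, -9.4, 2.5]
grip_width: 19.5
gripper_force: 30.0
```

step_arm(moves="0 0 0 0 0.001 0 1; 0 0 0 0 0 0 1; 0 0 0 0 0 0 1")

```text
clock: 26.83
tcp_pos: [557.0, -145.1, 98.7]
ee_rot: [-0.074, 0.997, -0.002, 0.001]
contact_force: [-1.3, -11.5, 1.6]
grip_width: 19.9
gripper_force: 30.0
```

step_arm(moves="0 0 0 0 0.0005 0 1; 0 0 0 0 0 0 1; 0 0 0 0 0 0 1")

```text
clock: 27.08
tcp_pos: [557.0, -144.9, 98.8]
ee_rot: [-0.074, 0.997, -0.003, 0.001]
contact_force: [-2.1, -11.7, 1.7]
grip_width: 19.6
gripper_force: 30.0
```

Stiff again at the original level position, so both sides are at the stop. Back off, rise and look.

step_arm(moves="0 0 0 0 -0.014 0 1; 0 0 0 0 0 0 1; 0 0 0 0 0 -0.03 1; 0 0 0 0 0 -0.03 1; 0 0 0 0 -0.03 0 1; 0 0 0 0 -0.03 0 1; 0 0 0 0 -0.03 0 1; 0 0 0 0 0 0 1")

```text
clock: 27.75
tcp_pos: [572.8, -249.4, 157.9]
ee_rot: [-0.073, 0.997, -0.001, 0.001]
contact_force: [0.7, -0.0, -1.4]
grip_width: 19.5
gripper_force: 30.0
```

step_arm(moves="0 0 6.2 0 0 0 1; 0 0 6.2 0 0 0 1; 0 0 6.2 0 0 0 1; 0 0 6.3 0 0 0 1; 0 0 0 0 0 0 1; 0 0 0 0 0 0 1")

```text
clock: 28.25
tcp_pos: [571.0, -243.7, 157.2]
ee_rot: [0.141, 0.99, 0.001, -0.001]
contact_force: [0.9, 0.7, -3.9]
grip_width: 19.6
gripper_force: 30.0
```

```bash
python3 - <<'E'
from h import *
q=snap('scene','s5.png'); w=snap('wrist','w5.png'); t=snap('top','t5.png')
o=status.get_obs(); p=o['tcp_pos'];M=R.from_quat(o['ee_rot']).as_matrix(); print(p,M.round(3)[:,1],o['contact_force'])
print('to pick pose',M.T@(np.array([542.7,-280.4,8.7])-p))
a=cv2.resize(q['pixels'][200:280,290:370],(400,400),interpolation=2)
b=cv2.resize(w['pixels'],(400,300)); b=np.vstack([b,np.zeros((100,400,3),np.uint8)])
cv2.imwrite('pics/e.png',np.hstack([a,b])[:,:,::-1])
E
```

```text
[ 571.18926913 -244.17725828  157.49314322] [0.28 0.96 0.  ] [-0.59407802  0.46876656 -1.88274882]
to pick pose [ 17.13543866 -42.80181947 148.7867801 ]
```

View pics/e.png

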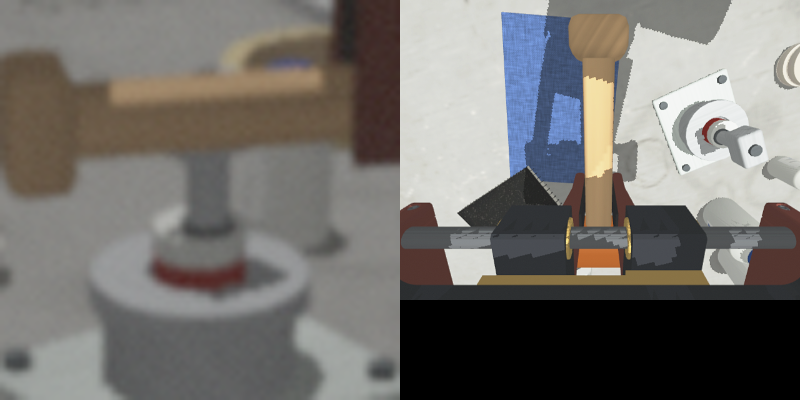

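The red band shows level all round, and the mallet is held straight. Now put it back at its pick-up pose.

step_arm(moves="0 0 0 0.0085 -0.0215 0 1; 0 0 0 0.0085 -0.0215 0 1; 0 0 0 0 0 0.035 1; 0 0 0 0 0 0.035 1; 0 0 0 0 0 0.035 1; 0 0 0 0 0 0.02 1; 0 0 0 0 0 0.01 1; 0 0 0 0 0 0 1")

```text
clock: 29.07
tcp_pos: [541.3, -280.0, 20.4]
ee_rot: [0.142, 0.99, 0.001, -0.002]
contact_force: [-0.4, 0.7, -2.2]
grip_width: 19.7
gripper_force: 30.0
```

step_arm(moves="0 0 0 0 0 0.003 1; 0 0 0 0 0 0.002 1; 0 0 0 0 0 0 1; 0 0 0 0 0 0 1")

```text
clock: 29.4
tcp_pos: [543.8, -281.6, 19.0]
ee_rot: [0.142, 0.99, -0.001, 0.001]
contact_force: [-0.0, -0.2, -2.1]
grip_width: 19.8
gripper_force: 30.0
```

step_arm(moves="0 0 0 0 0 0.002 1; 0 0 0 0 0 0.001 1; 0 0 0 0 0 0 1; 0 0 0 0 0 0 1")

```text
clock: 29.73
tcp_pos: [542.8, -281.0, 14.8]
ee_rot: [0.143, 0.99, -0.0, 0.0]
contact_force: [-0.1, 0.7, -2.9]
grip_width: 19.2
gripper_force: 30.0
```

step_arm(moves="0 0 0 0 0 0.002 1; 0 0 0 0 0 0.001 1; 0 0 0 0 0 0 1; 0 0 0 0 0 0 1")

```text
clock: 30.07
tcp_pos: [542.7, -281.0, 11.5]
ee_rot: [0.143, 0.99, 0.0, -0.0]
contact_force: [0.2, -0.6, -2.6]
grip_width: 19.6
gripper_force: 30.0
```

step_arm(moves="0 0 0 0 0 0.001 1; 0 0 0 0 0 0.001 1; 0 0 0 0 0 0 1; 0 0 0 0 0 0 1")

```text
clock: 30.4
tcp_pos: [542.8, -281.0, 9.6]
ee_rot: [0.143, 0.99, -0.0, -0.0]
contact_force: [0.3, 0.4, -2.4]
grip_width: 20.0
gripper_force: 30.0
```

step_arm(moves="0 0 0 0 0 0.001 1; 0 0 0 0 0 0 1; 0 0 0 0 0 0.001 1; 0 0 0 0 0 0 1; 0 0 0 0 0 0 1")

```text
clock: 30.82
tcp_pos: [543.0, -281.2, 8.7]
ee_rot: [0.143, 0.99, -0.0, 0.0]
contact_force: [-1.9, 1.0, 7.0]
grip_width: 19.8
gripper_force: 30.0
```

step_arm(moves="0 0 0 0 0 0 0; 0 0 0 0 0 0 0; 0 0 0 0 0 0 0; 0 0 0 0 0 0 0; 0 0 0 0 0 0 0; 0 0 0 0 0 0 0; 0 0 0 0 0 0 0; 0 0 0 0 0 0 0")

```text
clock: 31.48
tcp_pos: [542.8, -281.0, 7.6]
ee_rot: [0.143, 0.99, -0.0, -0.0]
contact_force: [0.0, -0.8, -0.4]
grip_width: 69.5
gripper_force: 0.0
```

step_arm(moves="0 0 0 0 0 0 0; 0 0 0 0 0 0 0; 0 0 0 0 0 -0.02 0; 0 0 0 0 0 -0.035 0; 0 0 0 0 0 -0.035 0; 0 0 0 0 0 -0.035 0; 0 0 0 0 0 -0.035 0; 0 0 0 0 0 0 0")

```text
clock: 32.15
tcp_pos: [546.8, -283.5, 175.2]
ee_rot: [0.143, 0.99, -0.003, 0.005]
contact_force: [0.9, -0.6, 0.7]
grip_width: 87.9
gripper_force: 0.0
```

```bash
python3 - <<'E'
from h import *
w=snap('wrist','w6.png');q=snap('scene','s6.png')
o=status.get_obs(); print(o['tcp_pos'],o['grip_width'],o['contact_force'])
a=cv2.resize(q['pixels'][190:390,240:440],(400,400));b=cv2.resize(w['pixels'],(400,300)); b=np.vstack([b,np.zeros((100,400,3),np.uint8)])
cv2.imwrite('pics/f.png',np.hstack([a,b])[:,:,::-1])
E
```

```text
[ 543.90289833 -281.68772268  169.52073334] 88.12910260172019 [-0.9347429   0.11983744 -0.86871712]
```

View pics/f.png

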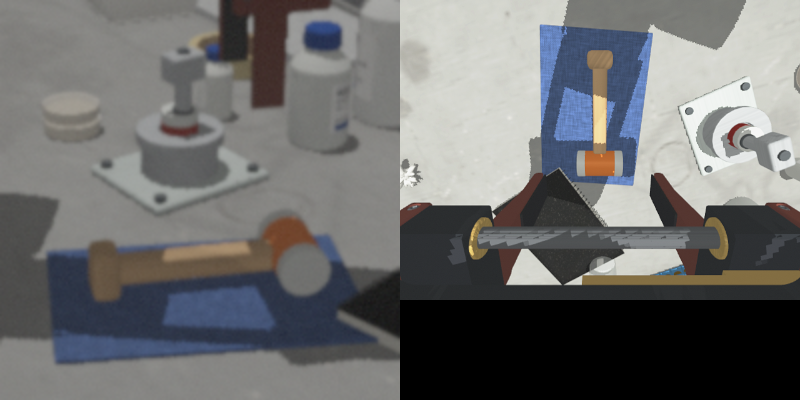

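The mallet lies flat on the mat, the plug's red band shows all round, and the bottles and dishes have not moved.

```bash
python3 -c "
from plant import arm; print(arm.hand_in())"
```

```text
the job is handed in; nothing more can be done
None
```

The job is handed in: five taps walked the plug up to its stop on both sides (highest force read about 14 N), the mallet lies flat and released on the mat, and the bottles and dishes look unmoved; the verdict was not shown.

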